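# Sort the bootmaker's bench into the sample trays

### The arm

A 6-joint arm with a two-finger parallel gripper is mounted at the origin on the work surface. World frame = base frame: x ahead of the robot, y to its left, z up, the work surface at z = 0. Lengths are in mm, angles in rad, forces in N, time in s.
With the tool pointing down it reaches from about 400 to 925 mm from the base axis. Payload 12.5 kg.
Tool frame: the origin (TCP) lies midway between the tips of the shut fingers; the grasp point (between the pads) lies 19 mm behind it; y points along the fingers, x is the direction in which the jaws open and shut, and the axes are right-handed (so a half turn about y gives the same grasp; the last joint's range is limited). The gripper opens to 95 mm and grips with 3 to 60 N. Pads are 20 mm wide; open, the fingers measure 119 mm over their backs; the gripper's body (75 mm by 180 mm) begins 59 mm behind the grasp point.
Start: joints at [-1.438, 0.491, 1.559, -0, 1.092, -0.106], TCP at [147.858, -607.277, 214.661] pointing down, gripper open.
Joint ranges: [-3.1, 3.1], [-0.84, 2.19], [0.05, 2.79], [-1.13, 4.28], [0.06, 2.93], [-2.69, 2.69]. Speed limits (rad/s): [2.22, 2.22, 2.79, 3.14, 3.14, 3.14].

### API

Orientations are given as [roll, pitch, yaw] about the fixed x, y, z axes, in that order (R = Rz(yaw) Ry(pitch) Rx(roll)).
In Python, from cell import env, vision, job gives the robot as it stands.
- The arm moves only by the shell command python3 -m crank 'ROWS' [OPENING]. ROWS is JSON, a list of rows, each a list of 6 numbers: the shift along the tool's x, y, z in mm, then the turn, a rotation vector about the tool's x, y, z in degrees. In form: [[x, y, z, rx, ry, rz], ...]. A call has 1 to 5 rows; each row is the pose to reach, as a shift and turn from the pose measured when the call began, along the tool's axes at that moment; what a row does not reach only later rows make up. A row lasts 1/10 s, in which the tool goes at most 50 mm and 8.59 degrees, less where a joint would pass 70% of its speed; a pose out of reach is approached as far as the arm can. A call with a gripper value outside its range is refused whole. OPENING is the opening, from 0 (shut) to 1 (fully open), set as the call begins (- or left out, the last holds). The fingers move at their own pace and stop on an object; the grip force is fixed at half the most. Time passes only in rows, so rows that repeat a pose let the fingers close. It gives the time, the measured TCP pose, the force and the opening at its end, in the units of the state.
- env.state(): the state, without advancing time (a new reading comes with each control period).
- vision.read_camera(name): name is "scene" or "side" or "wrist"; returns (picture, depth): 480x640x3 uint8, blue, green, red; 480x640 float32, mm along the optical axis (not along the pixel's ray), 0 where there is no reading.
- vision.calibration(name): a dict with "vertical_fov" (degrees; the focal length in pixels is half the picture's height over the tangent of half this angle, whatever the lens; pixels are square), "cx", "cy" (the principal point, pixels), "dist" ([k1, k2, p1, p2, k3] as OpenCV has them; the pictures are not rectified), "pose" (4x4, takes a point from camera to world coordinates). Camera axes: x right, y down, z forward; pixel columns grow to the right and rows downward; lengths in mm; the calibration is good to about 2 mm. A picture is of the moment at which its call begins: read the wrist's pose just before it. calibration takes no time and is no camera call; for the wrist camera it gives the pose at the moment of the call.
- job.job_done(): hands the job in, once; it reports no verdict.
The state is a dict: "t": time; "joints": joint angles; "qvel": joint speeds; "tau": joint torques, N m; "eef_pos": TCP position; "tcp_rot": TCP orientation; "ft_force": force on the tool from outside, world axes, zero at the start; "moment": the same for the moment, N m; "opening": opening from 0.0 (shut) to 1.0 (fully open).
Only numpy, scipy, OpenCV 4.12 (cv2) and the standard library are available. Lean on these libraries where they do the work, as an engineer would, in place of code of your own. Each camera call takes 0.05 s, during which the arm holds its last target.

### The job

Tidy the bootmaker's bench: sort the five loose pieces (two wooden heel blocks, two round polish tins and the brush) into the three shallow trays, each piece into the tray whose fixed sample shows its kind. Set every piece flat on the tray's floor, inside the rim, the same way up as it lies now and none on top of another, and let go of it. Leave the hammer and the jar where they are.

Things in the scene. Friction and masses are not known exactly. Their poses are not given: they have to be found in the camera images.
- heel_large_center (a point): Large boot heel block: brown stacked wood with a black rubber underside, D-shaped from above. In mm 62 long (x), 54 wide (y), 36 high; flat face at -x, round back (radius 27) at +x, parallel sides facing -y and +y. Point: its centre, half-way up (18 above its underside); z up. Loose, about 60 to 130 g.
- heel_small_center (a point): Small boot heel block, same make and D shape: in mm 46 long (x), 40 wide (y), 28 high; flat face at -x, round back (radius 20) at +x. Point: its centre, half-way up (14 above its underside); z up. Loose, about 30 to 65 g.
- tin_large_center (a point): Large closed round polish tin, plain steel, 60 mm diameter, 26 mm high, standing flat. Point: its centre, half-way up (13 mm above its underside); z up. Loose, about 75 to 155 g.
- tin_small_center (a point): Small closed round polish tin, plain steel, 44 mm diameter, 24 mm high, standing flat. Point: its centre, half-way up (12 mm above its underside); z up. Loose, about 40 to 85 g.
- brush_center (a point): Boot brush lying bristles down: brown wooden back with rounded ends, in mm 110 long (x), 38 wide (y), from 22 to 40 above the bench; under it a stiff black bristle pad 88 by 30, 22 high. Overall 40 high. Point: its centre, half-way up (20 above its underside); z up. Loose, about 60 to 130 g.
- tray_heels: Tray for heel blocks. Fixed shallow pale plywood tray. Origin: centre of its underside, on the bench. Inside 140 (x) by 180 (y) mm, floor 4 mm and rim 12 mm above the origin, walls 4 mm. A fixed grey board (60 x, 120 y, 8 mm high, centre at x = +104 mm, on the side away from the robot) carries the fixed flat sample, 10 mm thick: a brown wooden D, 46 by 40 mm.
- tray_tins: Tray for polish tins. Fixed shallow pale plywood tray. Origin: centre of its underside, on the bench. Inside 140 (x) by 180 (y) mm, floor 4 mm and rim 12 mm above the origin, walls 4 mm. A fixed grey board (60 x, 120 y, 8 mm high, centre at x = +104 mm, on the side away from the robot) carries the fixed flat sample, 10 mm thick: a steel disc, 42 mm diameter.
- tray_brush: Tray for brushes. Fixed shallow pale plywood tray. Origin: centre of its underside, on the bench. Inside 140 (x) by 180 (y) mm, floor 4 mm and rim 12 mm above the origin, walls 4 mm. A fixed grey board (60 x, 120 y, 8 mm high, centre at x = +104 mm, on the side away from the robot) carries the fixed flat sample, 10 mm thick: a brown wooden bar with rounded ends, 100 (y) by 34 (x) mm.
- hammer: Bystander, to be left alone: loose hammer lying on the bench to the robot's left, handle along its x, about 260 mm long. Origin: on its underside.
- jar: Bystander, to be left alone: loose amber glass jar with black cap, 68 mm diameter, 85 mm high, standing on the bench to the robot's right. Origin: centre of its underside.

How it is judged (in metres and radians):
At the end, for the whole second after the job is handed in: Heel blocks in the D-sample tray, tins in the disc-sample tray, brush in the bar-sample tray: each centre within 70 (x) and 90 mm (y) of the tray's centre and within 4 mm of its height on the floor, tilt under 0.06 rad, same way up, under 0.02 m/s, released; hammer and jar moved under 30 mm (x of heel_large_center in the frame of tray_heels between -0.07 and 0.07 m and y of heel_large_center in the frame of tray_heels between -0.09 and 0.09 m and z of heel_large_center in the frame of tray_heels between 0.018 and 0.026 m and angle between each of heel_large_center, heel_small_center, tin_large_center, tin_small_center, brush_center's own z axis and vertical below 0.06 rad and linear speed of each of heel_large, heel_small, tin_large, tin_small, brush below 0.02 m/s and x of heel_small_center in the frame of tray_heels between -0.07 and 0.07 m and y of heel_small_center in the frame of tray_heels between -0.09 and 0.09 m and z of heel_small_center in the frame of tray_heels between 0.014 and 0.022 m and x of tin_large_center in the frame of tray_tins between -0.07 and 0.07 m and y of tin_large_center in the frame of tray_tins between -0.09 and 0.09 m and z of tin_large_center in the frame of tray_tins between 0.013 and 0.021 m and x of tin_small_center in the frame of tray_tins between -0.07 and 0.07 m and y of tin_small_center in the frame of tray_tins between -0.09 and 0.09 m and z of tin_small_center in the frame of tray_tins between 0.012 and 0.02 m and x of brush_center in the frame of tray_brush between -0.07 and 0.07 m and y of brush_center in the frame of tray_brush between -0.09 and 0.09 m and z of brush_center in the frame of tray_brush between 0.02 and 0.028 m); the robot touches nothing.
It fails at once if the hammer is moved more than 30 mm (distance of hammer from where it was at the start of the episode above 0.03 m).
It fails at once if the jar is moved more than 30 mm (distance of jar from where it was at the start of the episode above 0.03 m).
It also fails if it takes over 99 s, if anything falls off the work surface, if the arm or the gripper's body presses on something with over 40 N, if the wrist force passes 120 N, or if a joint passes its speed limit or range.

## Working session

There is one attempt and no reset: what is moved stays moved. The work goes in short steps, Python scripts to look and compute and a shell command to move; the robot and the scene stay as the last step left them, time stands still between calls to the robot, and variables do not carry over. Pictures are saved under pics/ and viewed, and the job is handed in when it is done.

```bash
ls; mkdir -p pics; python3 - <<'E'
from cell import env, vision, job
import cv2
print(env.state())
for n in ("scene","side","wrist"):
    c=vision.calibration(n); print(n,c)
    p,d=vision.read_camera(n)
    cv2.imwrite(f"pics/{n}0.png",p)
    import numpy as np; np.save(f"pics/{n}0.npy",d)
E
```

```text
pics
{'t': 0.0, 'joints': array([-1.43760791e+00,  4.91585481e-01,  1.55947638e+00, -7.40161450e-06,
        1.09171086e+00, -1.05575485e-01]), 'qvel': array([ 0.00083345,  0.00052562,  0.0008976 ,  0.00018509,  0.00025133,
       -0.00031428]), 'tau': array([-1.72596232e-03, -6.12640929e+01, -2.58180732e+01,  6.91158953e-02,
        4.81130148e-02, -8.27337567e-05]), 'eef_pos': array([ 147.8140981 , -607.00158246,  214.03637718]), 'tcp_rot': array([-1.57067850e+00,  1.17419342e-03, -1.33202894e+00]), 'ft_force': array([ 0.26496401, -0.40960551, -0.29744548]), 'moment': array([-0.02852067,  0.04323178,  0.03431015]), 'opening': 1.0014855652803956}
scene {'vertical_fov': 51.78611570733432, 'cx': 318.66902611702176, 'cy': 238.07543080483293, 'dist': array([-0.07205003,  0.        ,  0.        ,  0.        ,  0.        ]), 'pose': array([[ 6.10884374e-01,  4.37349121e-01, -6.59959111e-01,
         1.37189393e+03],
       [ 7.91381315e-01, -3.12937338e-01,  5.25153155e-01,
        -6.63726252e+02],
       [ 2.31494237e-02, -8.43087166e-01, -5.37278452e-01,
         7.57172238e+02],
     
[... 430 characters left out ...]
],
       [ 1.98442896e-02, -7.05681537e-01, -7.08251207e-01,
         1.08377558e+03],
       [ 0.00000000e+00,  0.00000000e+00,  0.00000000e+00,
         1.00000000e+00]])}
wrist {'vertical_fov': 66.08379347146774, 'cx': 316.48319472609603, 'cy': 240.06550087633093, 'dist': array([-0.00478355,  0.        ,  0.        ,  0.        ,  0.        ]), 'pose': array([[ 2.36463545e-01, -9.35356742e-01, -2.63045162e-01,
         2.20912396e+02],
       [-9.71640353e-01, -2.27597820e-01, -6.41424718e-02,
        -5.88645334e+02],
       [ 1.27587899e-04,  2.70752651e-01, -9.62648942e-01,
         3.85012027e+02],
       [ 0.00000000e+00,  0.00000000e+00,  0.00000000e+00,
         1.00000000e+00]])}
```

View pics/scene0.png

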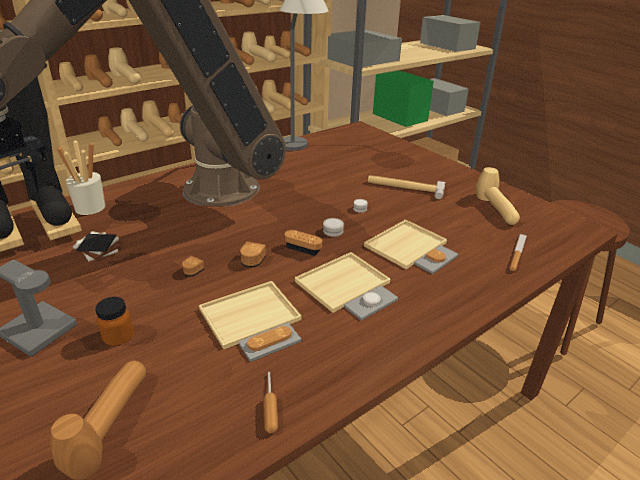

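View pics/side0.png

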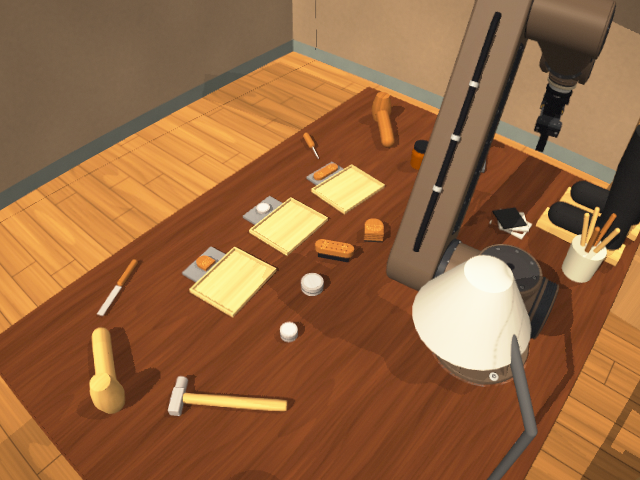

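View pics/wrist0.png

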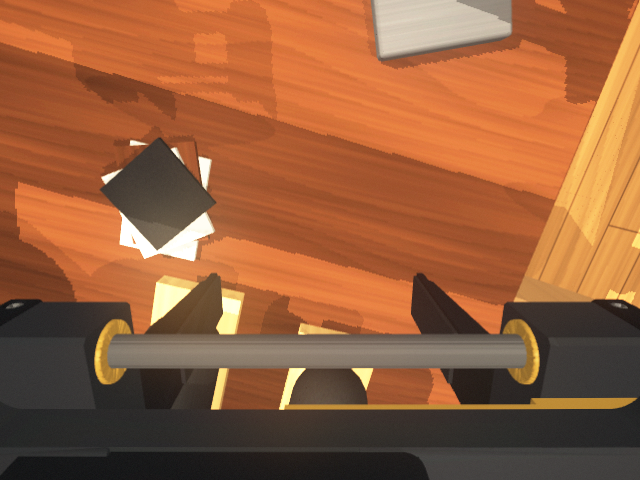

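The scene camera shows the brush tray (bar sample) at about (250,312), the tin tray (disc) at (342,281) and the heel tray (D) at (405,243). The pieces are the small heel at (192,266), large heel (253,253), brush (303,240), large tin (333,227) and small tin (360,206). The hammer and jar are well away. I'll enlarge this area to measure it.

```bash
cat > h.py <<'E'
import cv2,numpy as np
from cell import vision
def ray(name,uv,z):
    c=vision.calibration(name);f=240/np.tan(np.radians(c["vertical_fov"])/2)
    K=np.array([[f,0,c["cx"]],[0,f,c["cy"]],[0,0,1]])
    u=cv2.undistortPoints(np.array(uv,float).reshape(-1,1,2),K,np.array(c["dist"])).reshape(-1,2)
    P=np.array(c["pose"]); d=np.c_[u,np.ones(len(u))]@P[:3,:3].T; o=P[:3,3]
    z=np.broadcast_to(np.asarray(z,float),(len(u),))
    return o+d*((z-o[2])/d[:,2])[:,None]
def proj(name,pts,c=None):
    c=c or vision.calibration(name);f=240/np.tan(np.radians(c["vertical_fov"])/2)
    K=np.array([[f,0,c["cx"]],[0,f,c["cy"]],[0,0,1]])
    P=np.linalg.inv(np.array(c["pose"]))
    return cv2.projectPoints(np.array(pts,float),cv2.Rodrigues(P[:3,:3])[0],P[:3,3],K,np.array(c["dist"]))[0].reshape(-1,2)
def crop(src,dst,x0,y0,w,h,s):
    im=cv2.imread(src)[y0:y0+h,x0:x0+w]; im=cv2.resize(im,None,fx=s,fy=s,interpolation=cv2.INTER_CUBIC)
    for i in range(0,w,10):
        if (x0+i)%20==0: cv2.putText(im,str(x0+i),(i*s,8),0,.3,(255,255,255),1); cv2.line(im,(i*s,10),(i*s,16),(255,255,255),1)
    for j in range(0,h,10):
        if (y0+j)%20==0: cv2.putText(im,str(y0+j),(0,j*s+4),0,.3,(255,255,255),1); cv2.line(im,(20,j*s),(26,j*s),(255,255,255),1)
    cv2.imwrite(dst,im)
E
python3 -c "
from h import *
crop('pics/scene0.png','pics/s0a.png',160,190,200,150,4)
crop('pics/scene0.png','pics/s0b.png',290,180,200,150,4)
crop('pics/side0.png','pics/d0a.png',180,160,220,190,3)
"
```

```text
(no output)
```

View pics/s0a.png

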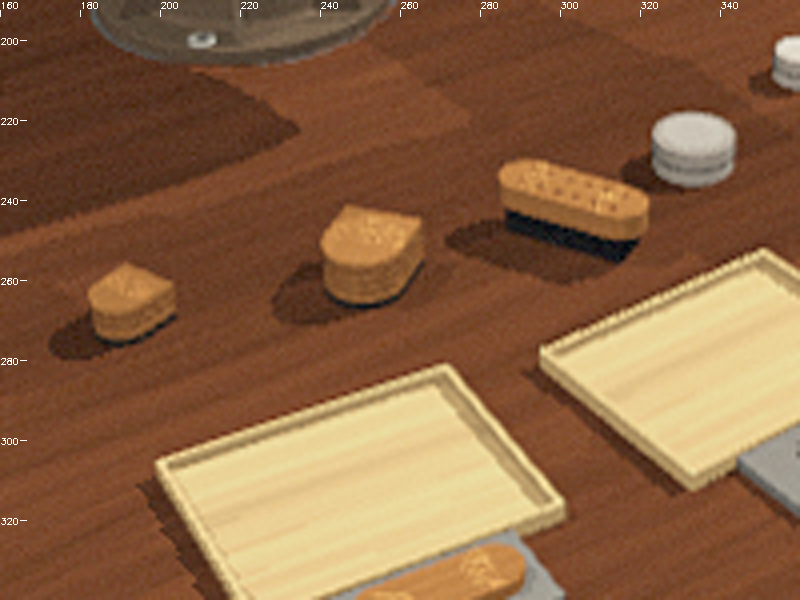

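View pics/s0b.png

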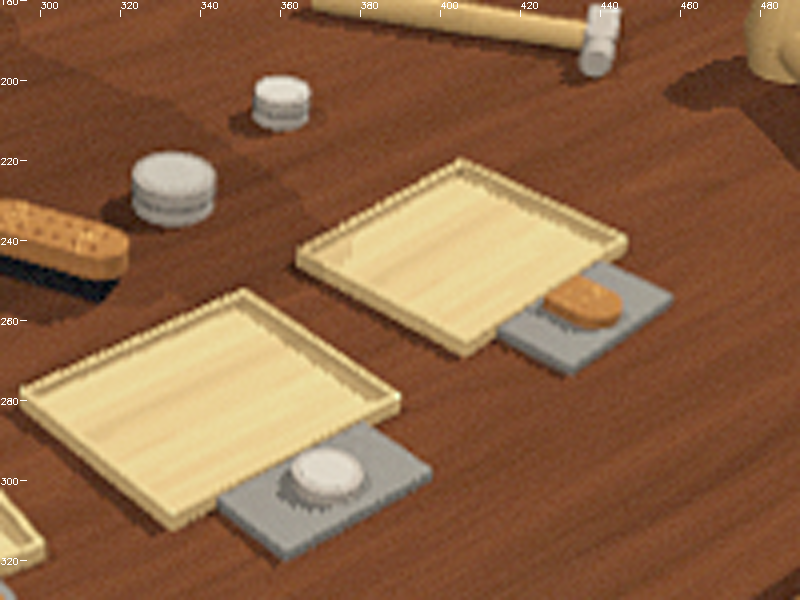

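View pics/d0a.png

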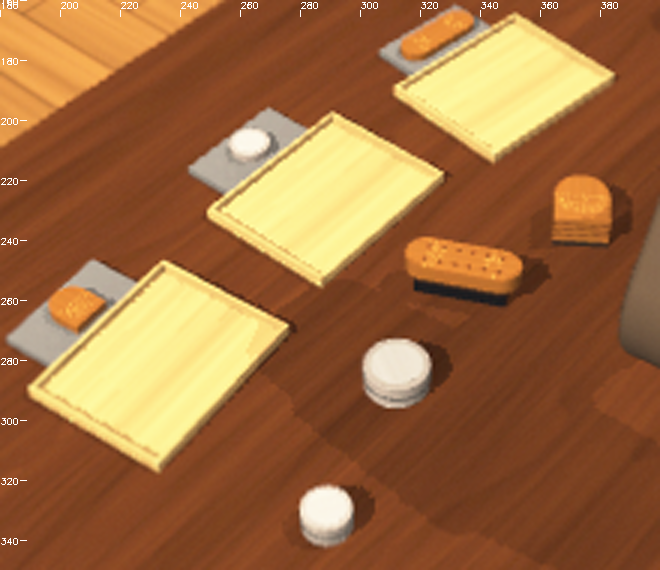

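```bash
python3 - <<'E'
from h import *
np.set_printoptions(precision=1,suppress=True)
S=dict(hs=([(192,255.5),(203.7,261)],28),hl=([(246.2,241.2),(265.5,245)],36),brush=([(284.5,233.7),(322,243),(303,238)],40),tl=([(333.5,223.7)],26),ts=([(360.5,202.5)],24),
tb=([(199.5,305.5),(272,281.5),(300.7,316.5)],12),tt=([(295.5,277),(350.7,253),(389.7,278.7),(333,309)],12),th=([(364.2,243.2),(405,220),(446.7,239.5),(406,267)],12))
D=dict(tl=([(312.3,280.3)],26),ts=([(289,329.7)],24),brush=([(315,243),(354,250.5),(334.7,248)],40),hl=([(364.3,234),(383.3,234),(373.7,219)],36),
th=([(190,290.3),(235,247.3),(276.7,268.7),(233.3,315.7)],12),tt=([(249.3,230.7),(291,198),(328,218.7),(287,254)],12),tb=([(311.7,190),(352.7,165),(384.7,184.7),(345,212.3)],12))
for n,X in(("scene",S),("side",D)):
  for k,(uv,z) in X.items():
    p=ray(n,uv,z)[:,:2]; print(n,k,*p,"mean",p.mean(0))
E
```

```text
scene hs [ 351.8 -268.9] [ 391.7 -255.5] mean [ 371.8 -262.2]
scene hl [ 385.4 -126.2] [431.1 -94.2] mean [ 408.3 -110.2]
scene brush [419.  -25.1] [515.4  29.6] [466.1   3.1] mean [466.8   2.5]
scene tl [437.6 133. ] mean [437.6 133. ]
scene ts [383.6 285.9] mean [383.6 285.9]
scene tb [ 525.4 -335.1] [ 547.  -150.2] [ 692.6 -168.6] mean [ 588.3 -218. ]
scene tt [565.9 -92.8] [565.7  89.1] [709.9  93.7] [715.5 -93.7] mean [639.3  -0.9]
scene th [551.  151.2] [527.7 337.8] [674.2 355.8] [699.  163.7] mean [613.  252.1]
side tl [433.6 134.2] mean [433.6 134.2]
side ts [377.  290.3] mean [377.  290.3]
side brush [507.4  34.6] [406.7 -12.8] [453.4  14.1] mean [455.8  12. ]
side hl [424.9 -87. ] [ 383.1 -122.4] [ 440.5 -155.8] mean [ 416.2 -121.7]
side th [665.9 361.4] [687.7 174. ] [542.1 156.5] [518.8 344. ] mean [603.6 259. ]
side tt [704.1  99.8] [707.7 -88.2] [559.8 -89.6] [557.2  97.5] mean [632.2   4.9]
side tb [ 683.2 -160. ] [ 662.  -350.3] [ 520.1 -334.6] [ 538.  -145.4] mean [ 600.8 -247.6]
```

```bash
cat >> h.py <<'E'
from scipy.spatial.transform import Rotation as Ro
def go(x,y,z,yaw=None):
    from cell import env
    s=env.state(); R=Ro.from_euler("xyz",s["tcp_rot"]); p=s["eef_pos"]
    sh=R.inv().apply(np.array([x,y,z])-p)
    out=list(sh)
    if yaw is None: rv=[0,0,0]
    else: rv=np.degrees((R.inv()*Ro.from_euler("xyz",[-np.pi/2,0,yaw])).as_rotvec())
    print("row",np.round(sh,1),np.round(rv,1),"t",round(s["t"],1),"pos",np.round(p,1),"rot",np.round(s["tcp_rot"],3),"op",round(s["opening"],3),"F",np.round(s["ft_force"],1),"j",np.round(s["joints"],2))
E
python3 -c "
from h import *; go(379,-284,214,0.32)"
```

```text
row [-259.2    0.4  301. ] [ -0.  -94.7  -0. ] t 0.1 pos [ 147.8 -607.1  214.2] rot [-1.571e+00  1.000e-03 -1.332e+00] op 1.0 F [ 1.1 -0.1  0.3] j [-1.44  0.49  1.56 -0.    1.09 -0.11]
```

```bash
python3 -m crank '[[-259,0,301,0,-95,0],[-259,0,301,0,-95,0],[-259,0,301,0,-95,0],[-259,0,301,0,-95,0],[-259,0,301,0,-95,0]]'; python3 -c "
from h import *; go(379,-284,214,0.32)"
```

```text
t: 0.65
eef_pos: [294.0, -402.2, 214.5]
tcp_rot: [-1.57, 0.0, -0.576]
ft_force: [0.8, -1.2, -0.4]
opening: 0.999
row [  6.8   0.5 145.4] [ -0.  -51.4   0. ] t 0.7 pos [ 294.  -402.2  214.5] rot [-1.57   0.    -0.576] op 0.999 F [ 0.8 -1.2 -0.4] j [-1.07  0.31  1.86  0.    0.97 -0.5 ]
```

```bash
python3 -m crank '[[7,0,145,0,-51,0],[7,0,145,0,-51,0],[7,0,145,0,-51,0],[7,0,145,0,-51,0],[7,0,145,0,-51,0]]' >/dev/null; python3 -c "
from h import *; go(379,-284,214,0.32)"
```

```text
row [-0.9  0.5 -0.9] [-0.  -8.2  0. ] t 1.1 pos [ 379.7 -283.   214.6] rot [-1.57  -0.     0.177] op 0.999 F [ 0.5 -0.   0.1] j [-0.78  0.28  1.92  0.    0.95 -0.96]
```

```bash
python3 -m crank '[[0,0,0,0,-8,0],[0,0,0,0,-8,0],[0,0,0,0,-8,0]]' >/dev/null; cat > w.py <<'E'
import sys
from h import *
from cell import env
import pickle
n=sys.argv[1]
c=vision.calibration("wrist"); p,d=vision.read_camera("wrist")
cv2.imwrite(f"pics/{n}.png",p); pickle.dump((c,d),open(f"pics/{n}.pkl","wb"))
go(*env.state()["eef_pos"])
E
cat > wm.py <<'E'
import sys,pickle,json
import h
from h import *
c,d=pickle.load(open(f"pics/{sys.argv[1]}.pkl","rb"))
h.vision=type("V",(),{"calibration":staticmethod(lambda n:c)})
np.set_printoptions(precision=1,suppress=True)
z=float(sys.argv[2])
uv=json.loads(sys.argv[3]); print(ray("w",uv,z))
f=240/np.tan(np.radians(c["vertical_fov"])/2)
P=np.array(c["pose"])
for u,v in uv:  # depth-based height
    q=d[int(round(v)),int(round(u))]; print("depthpt",P[:3,:3]@np.array([(u-c["cx"])/f*q,(v-c["cy"])/f*q,q])+P[:3,3])
E
python3 w.py w1
```

```text
row [0. 0. 0.] [0 0 0] t 1.5 pos [ 379.7 -283.1  214.5] rot [-1.57  -0.     0.313] op 0.997 F [-0.4 -0.7  0.5] j [-0.78  0.28  1.92  0.    0.95 -1.09]
```

View pics/w1.png

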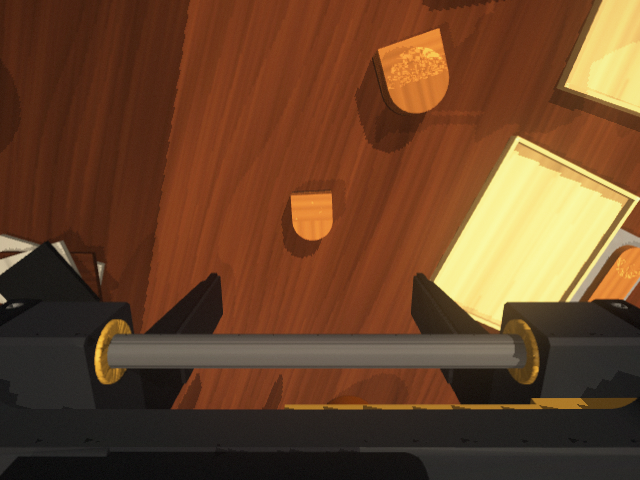

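```bash
python3 -c "
from h import *
crop('pics/w1.png','pics/w1a.png',270,10,200,240,2)"; python3 wm.py w1 28 '[[291.5,194.5],[332,193],[313,240],[312,215]]';python3 wm.py w1 36 '[[378,50],[439,29],[422,113],[412,68]]'
```

```text
[[ 348.7 -269.4   28. ]
 [ 385.7 -255.9   28. ]
 [ 382.6 -306.8   28. ]
 [ 373.9 -282.7   28. ]]
depthpt [ 348.6 -271.    18.3]
depthpt [ 388.  -259.3    1.3]
depthpt [ 382.5 -306.3   29.8]
depthpt [ 373.9 -282.5   28.6]
[[ 383.5 -125.7   36. ]
 [ 427.1  -94.6   36. ]
 [ 439.  -161.8   36. ]
 [ 416.6 -130.    36. ]]
depthpt [ 383.4 -126.2   36.8]
depthpt [426.9 -95.1  36.5]
depthpt [ 447.6 -156.9   -0.1]
depthpt [ 416.6 -130.2   36. ]
```

View pics/w1a.png

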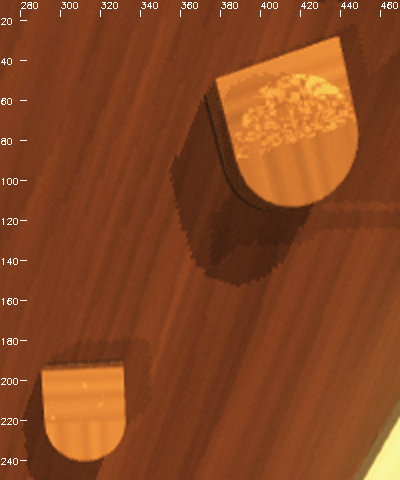

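```bash
python3 -c "
from h import *; go(373.4,-279.5,7,0.35)"
```

```text
row [ -4.9 207.5   5.2] [-0.  -2.1  0. ] t 1.5 pos [ 379.7 -283.1  214.5] rot [-1.57  -0.     0.313] op 0.997 F [-0.4 -0.7  0.5] j [-0.78  0.28  1.92  0.    0.95 -1.09]
```

```bash
python3 -m crank '[[-5,50,5,0,-2,0],[-5,100,5,0,-2,0],[-5,150,5,0,-2,0],[-5,185,5,0,-2,0],[-5,185,5,0,-2,0]]' >/dev/null; python3 -c "
from h import *; go(373.4,-279.5,7,0.35)"
```

```text
row [ 1.2 19.1 -1.5] [-0.4 -0.3 -0.2] t 2.0 pos [ 371.8 -278.6   26.1] rot [-1.564  0.003  0.344] op 1.001 F [ 0.7 -0.6  0.3] j [-0.79  0.58  2.11  0.    0.46 -1.13]
```

```bash
python3 -m crank '[[1,19,-1,0,0,0],[1,19,-1,0,0,0],[1,19,-1,0,0,0]]' >/dev/null;  python3 -c "
from h import *; go(373.4,-279.5,7,0.35)"; python3 -m crank '[[0,0,0,0,0,0],[0,0,0,0,0,0],[0,0,0,0,0,0],[0,0,0,0,0,0],[0,0,0,0,0,0]]' 0
```

```text
row [ 0.1  1.5 -0. ] [-0.3 -0.4 -0.1] t 2.3 pos [ 373.3 -279.5    8.5] rot [-1.565  0.002  0.343] op 1.0 F [-0.   0.4  0.5] j [-0.78  0.62  2.12  0.    0.41 -1.13]
t: 2.8
eef_pos: [373.4, -279.5, 8.7]
tcp_rot: [-1.565, 0.002, 0.343]
ft_force: [-0.7, -0.3, 0.2]
opening: 0.635
```

```bash
python3 -m crank '[[0,0,0,0,0,0],[0,0,0,0,0,0],[0,0,0,0,0,0],[0,0,0,0,0,0],[0,0,0,0,0,0]]'; python3 -m crank '[[0,0,0,0,0,0],[0,0,0,0,0,0],[0,0,0,0,0,0]]'
```

```text
t: 3.3
eef_pos: [373.4, -279.5, 8.7]
tcp_rot: [-1.565, 0.002, 0.343]
ft_force: [0.1, -0.2, -0.5]
opening: 0.418
t: 3.6
eef_pos: [373.4, -279.5, 8.7]
tcp_rot: [-1.565, 0.002, 0.343]
ft_force: [-0.2, -0.1, 0.5]
opening: 0.416
```

```bash
python3 -c "
from h import *; go(618,208,130,0.124)"; python3 -m crank '[[0,-50,0,0,0,0],[0,-100,0,0,0,0],[0,-125,0,0,0,0]]' ; python3 -c "
from h import *; go(618,208,130,0.124)"
```

```text
row [ 394.2 -120.   377.4] [-0.3 12.6 -0.2] t 3.6 pos [ 373.4 -279.5    8.7] rot [-1.565  0.002  0.343] op 0.416 F [-0.2 -0.1  0.5] j [-0.78  0.62  2.12  0.    0.41 -1.13]
t: 3.9
eef_pos: [374.4, -280.5, 136.8]
tcp_rot: [-1.568, 0.001, 0.343]
ft_force: [0.2, 0.6, -0.9]
opening: 0.421
row [393.9   7.6 378. ] [-0.2 12.6 -0.1] t 3.9 pos [ 374.4 -280.5  136.8] rot [-1.568e+00  1.000e-03  3.430e-01] op 0.421 F [ 0.2  0.6 -0.9] j [-0.78  0.38  2.02  0.    0.74 -1.13]
```

```bash
python3 -m crank '[[394,0,378,0,12,0],[394,0,378,0,12,0],[394,0,378,0,12,0],[394,0,378,0,12,0],[394,0,378,0,12,0]]' >/dev/null; python3 -c "
from h import *; go(618,208,130,0.124)"
```

```text
row [169.2   5.9 248.3] [-0.2  0.6 -0.1] t 4.4 pos [483.4 -60.6 135.5] rot [-1.568  0.002  0.134] op 0.421 F [ 0.6 -0.6 -1. ] j [-0.26  0.41  1.98  0.    0.76 -0.4 ]
```

```bash
python3 -m crank '[[169,-30,248,0,0,0],[169,-30,248,0,0,0],[169,-30,248,0,0,0],[169,-30,248,0,0,0],[169,-30,248,0,0,0]]' >/dev/null; python3 -m crank '[[0,0,0,0,0,0],[0,0,0,0,0,0]]' >/dev/null; python3 w.py w2; python3 -c "
from h import *; go(618,208,130,0.124)"
```

```text
row [0. 0. 0.] [0 0 0] t 5.2 pos [593.8 161.9 160.2] rot [-1.568  0.003  0.135] op 0.418 F [ 0.6 -0.1 -0.7] j [0.16 0.54 1.64 0.   0.97 0.02]
row [30.3 30.2 42.4] [-0.1  0.6 -0.2] t 5.2 pos [593.8 161.9 160.2] rot [-1.568  0.003  0.135] op 0.418 F [ 0.6 -0.1 -0.7] j [0.16 0.54 1.64 0.   0.97 0.02]
```

View pics/w2.png

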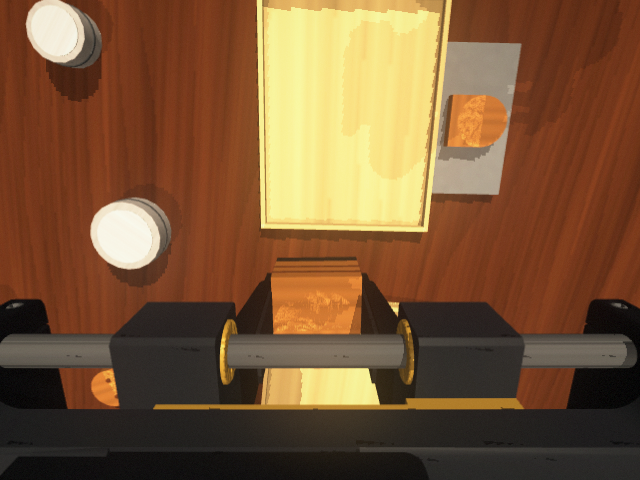

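The small heel is held square. The heel tray's near rim corners are at (262,230) and (428,231), with the D sample at (476,121). The tins' tops are at (125,233) and (59,31).

```bash
python3 wm.py w2 12 '[[262,230],[428,231],[258,1],[450,1]]';python3 wm.py w2 26 '[[125,233],[91,233],[159,233],[125,200]]';python3 wm.py w2 24 '[[59,31],[87,31]]'
```

```text
[[545.  152.8  12. ]
 [691.7 172.1  12. ]
 [524.5 331.6  12. ]
 [669.5 351.3  12. ]]
depthpt [543.5 149.4  -0.5]
depthpt [695.8 169.6  -0.1]
depthpt [525.2 330.4  14.9]
depthpt [669.1 350.6  12.9]
[[430.5 137.9  26. ]
 [401.5 133.9  26. ]
 [459.5 141.8  26. ]
 [430.6 166.6  26. ]]
depthpt [431.4 138.3  27.3]
depthpt [402.7 134.4  27.5]
depthpt [460.  142.2  27. ]
depthpt [425.3 164.1  15.1]
[[380.4 288.5  24. ]
 [401.3 291.3  24. ]]
depthpt [382.  287.8  25.4]
depthpt [400.  291.5  20.7]
```

```bash
python3 -c "
from h import *; go(612,212,35,0.13)"
```

```text
row [ 25.1 125.2  46.9] [-0.1  0.3 -0.2] t 5.2 pos [593.8 161.9 160.2] rot [-1.568  0.003  0.135] op 0.418 F [ 0.6 -0.1 -0.7] j [0.16 0.54 1.64 0.   0.97 0.02]
```

```bash
python3 -m crank '[[25,30,47,0,0,0],[25,70,47,0,0,0],[25,110,47,0,0,0],[25,125,47,0,0,0],[25,125,47,0,0,0]]' >/dev/null; python3 -c "
from h import *; go(612,212,13.5,0.13)"
```

```text
row [ 1.5 20.1  1.3] [-0.1  0.2 -0.4] t 5.7 pos [610.8 210.5  33.6] rot [-1.569  0.007  0.133] op 0.415 F [ 0.  -0.3 -0.1] j [0.23 0.73 1.65 0.   0.77 0.09]
```

```bash
python3 -m crank '[[1,14,1,0,0,0],[1,20,1,0,0,0],[1,20,1,0,0,0],[1,20,1,0,0,0]]' ; python3 -c "
from h import *; go(612,212,13,0.13)"
```

```text
t: 6.05
eef_pos: [611.9, 211.7, 14.4]
tcp_rot: [-1.569, 0.006, 0.133]
ft_force: [-0.6, -0.4, -0.0]
opening: 0.417
row [0.1 1.4 0.3] [-0.1  0.2 -0.3] t 6.0 pos [611.9 211.7  14.4] rot [-1.569  0.006  0.133] op 0.417 F [-0.6 -0.4 -0. ] j [0.23 0.76 1.65 0.   0.73 0.09]
```

```bash
python3 -m crank '[[0,2,0,0,0,0],[0,2,0,0,0,0],[0,2,0,0,0,0]]'; python3 -m crank '[[0,1,0,0,0,0],[0,1,0,0,0,0],[0,1,0,0,0,0],[0,1,0,0,0,0]]' 0.65
```

```text
t: 6.35
eef_pos: [612.1, 211.7, 12.8]
tcp_rot: [-1.569, 0.005, 0.133]
ft_force: [0.1, -0.2, 1.2]
opening: 0.418
t: 6.75
eef_pos: [612.1, 211.8, 11.7]
tcp_rot: [-1.569, 0.006, 0.133]
ft_force: [-0.2, 0.2, 0.5]
opening: 0.643
```

```bash
python3 -m crank '[[0,-40,0,0,0,0],[0,-90,0,0,0,0],[0,-90,0,0,0,0]]' >/dev/null;  python3 -c "
from h import *; go(430.5,138,40,0.13)"
```

```text
row [-193.3   66.9  -49.3] [-0.2  0.2  0.2] t 7.0 pos [615.3 212.3 107.9] rot [-1.568 -0.004  0.133] op 0.651 F [ 0.2  0.2 -0.9] j [0.23 0.64 1.6  0.   0.9  0.09]
```

```bash
python3 -m crank '[[-193,0,-49,0,0,0],[-193,0,-49,0,0,0],[-193,0,-49,0,0,0],[-193,20,-49,0,0,0],[-193,40,-49,0,0,0]]' 1 >/dev/null; python3 w.py w3;  python3 -c "
from h import *; go(430.5,138,40,0.13)"
```

```text
row [0. 0. 0.] [0 0 0] t 7.6 pos [427.6 137.4  64.8] rot [-1.568e+00 -1.000e-03  1.330e-01] op 0.992 F [-0.5 -0.5 -2.4] j [0.16 0.49 2.13 0.01 0.52 0.02]
row [ 2.9 24.8  0.2] [-0.2  0.2  0. ] t 7.6 pos [427.6 137.4  64.8] rot [-1.568e+00 -1.000e-03  1.330e-01] op 0.992 F [-0.5 -0.5 -2.4] j [0.16 0.49 2.13 0.01 0.52 0.02]
```

View pics/w3.png

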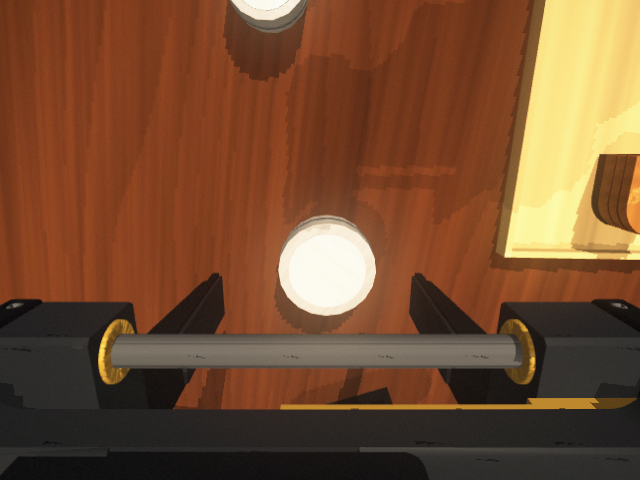

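```bash
python3 wm.py w3 26 '[[327,267]]'; python3 -c "
from h import *; go(431,138,3,0.13)"
```

```text
[[430.8 137.7  26. ]]
depthpt [430.7 138.2  27.4]
row [ 3.4 61.8 -0. ] [-0.2  0.2  0. ] t 7.6 pos [427.6 137.4  64.8] rot [-1.568e+00 -1.000e-03  1.330e-01] op 0.992 F [-0.5 -0.5 -2.4] j [0.16 0.49 2.13 0.01 0.52 0.02]
```

```bash
python3 -m crank '[[3,20,0,0,0,0],[3,45,0,0,0,0],[3,62,0,0,0,0],[3,62,0,0,0,0],[3,62,0,0,0,0]]'; python3 -m crank '[[0,0,0,0,0,0],[0,0,0,0,0,0],[0,0,0,0,0,0],[0,0,0,0,0,0],[0,0,0,0,0,0]]' 0 >/dev/null;python3 -m crank '[[0,0,0,0,0,0],[0,0,0,0,0,0],[0,0,0,0,0,0]]'
```

```text
t: 8.1
eef_pos: [431.2, 138.2, 2.6]
tcp_rot: [-1.568, -0.001, 0.133]
ft_force: [-0.8, -0.1, 1.1]
opening: 1.0
t: 8.9
eef_pos: [431.2, 138.1, 2.8]
tcp_rot: [-1.568, -0.001, 0.133]
ft_force: [0.3, -0.3, 0.1]
opening: 0.627
```

```bash
python3 -m crank '[[0,-40,0,0,0,0],[0,-80,0,0,0,0],[0,-110,0,0,0,0]]';  python3 -c "
from h import *; go(620,-30,110,0)"
```

```text
t: 9.2
eef_pos: [431.2, 137.8, 114.6]
tcp_rot: [-1.568, -0.001, 0.133]
ft_force: [-0.4, 0.0, -1.3]
opening: 0.629
row [ 164.9    4.2 -191.3] [-0.2  7.6  0.1] t 9.2 pos [431.2 137.8 114.6] rot [-1.568e+00 -1.000e-03  1.330e-01] op 0.629 F [-0.4  0.  -1.3] j [0.16 0.4  2.08 0.   0.66 0.02]
```

```bash
python3 -m crank '[[165,-40,-191,0,7.6,0],[165,-40,-191,0,7.6,0],[165,-40,-191,0,7.6,0],[165,-40,-191,0,7.6,0],[165,-40,-191,0,7.6,0]]' >/dev/null;python3 -m crank '[[0,0,0,0,0,0]]' >/dev/null; python3 w.py w4
```

```text
row [0. 0. 0.] [0 0 0] t 9.8 pos [618.1 -29.8 153.2] rot [-1.568e+00 -1.000e-03 -3.000e-03] op 0.628 F [-0.7  0.1 -1.7] j [-0.16  0.55  1.64  0.    0.95 -0.16]
```

View pics/w4.png

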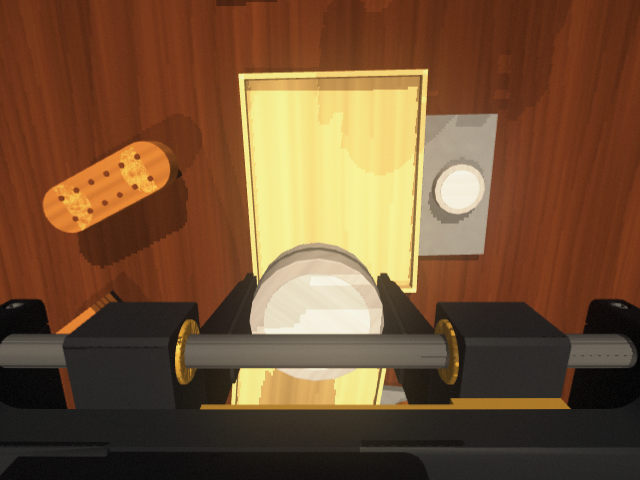

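```bash
python3 wm.py w4 12 '[[240,74],[428,69],[416,292]]';python3 wm.py w4 40 '[[46,221],[169,154],[107,187]]'
```

```text
[[560.3  92.6  12. ]
 [707.4  95.8  12. ]
 [711.  -92.5  12. ]]
depthpt [560.5  92.4  12.3]
depthpt [710.6  97.5   0.4]
depthpt [714.2 -97.4   0.7]
[[405.8 -18.3  40. ]
 [508.9  32.9  40. ]
 [458.3   8.3  40. ]]
depthpt [377.3 -26.9   1.1]
depthpt [506.   32.5  32.1]
depthpt [458.5   8.3  39.8]
```

```bash
python3 -c "
from h import *; go(635,45,30,0)"
```

```text
row [ 16.6 123.5  74.4] [-0.2 -0.2  0.1] t 9.8 pos [618.1 -29.8 153.2] rot [-1.568e+00 -1.000e-03 -3.000e-03] op 0.628 F [-0.7  0.1 -1.7] j [-0.16  0.55  1.64  0.    0.95 -0.16]
```

```bash
python3 -m crank '[[17,20,50,0,0,0],[17,60,74,0,0,0],[17,100,74,0,0,0],[17,124,74,0,0,0],[17,124,74,0,0,0]]'>/dev/null; python3 -c "
from h import *; go(635,45,7,0)"
```

```text
row [ 2.6 19.  -0.7] [-0.2 -0.1 -0.3] t 10.3 pos [632.5  45.7  26. ] rot [-1.567  0.006 -0.002] op 0.628 F [-0.9 -0.7 -0.8] j [-0.03  0.73  1.68  0.    0.73 -0.04]
```

```bash
python3 -m crank '[[2,10,0,0,0,0],[2,17,0,0,0,0],[2,18,0,0,0,0],[2,18,0,0,0,0]]'; python3 -m crank '[[0,1,0,0,0,0],[0,1,0,0,0,0],[0,1,0,0,0,0]]'
```

```text
t: 10.75
eef_pos: [634.6, 45.6, 8.6]
tcp_rot: [-1.567, 0.005, -0.002]
ft_force: [-0.2, 0.3, -1.9]
opening: 0.624
t: 11.05
eef_pos: [634.8, 45.6, 7.9]
tcp_rot: [-1.567, 0.005, -0.002]
ft_force: [0.0, 0.5, -0.9]
opening: 0.626
```

```bash
python3 -m crank '[[0,1.3,0,0,0,0],[0,1.3,0,0,0,0],[0,1.3,0,0,0,0]]'; python3 -m crank '[[0,0.5,0,0,0,0],[0,0.5,0,0,0,0],[0,0.5,0,0,0,0],[0,0.5,0,0,0,0],[0,0.5,0,0,0,0]]' 0.85;python3 -m crank '[[0,-40,0,0,0,0],[0,-90,0,0,0,0],[0,-90,0,0,0,0]]' >/dev/null;  python3 -c "
from h import *; go(381,288.5,70,0.3)"
```

```text
t: 11.35
eef_pos: [634.9, 45.5, 6.9]
tcp_rot: [-1.567, 0.004, -0.002]
ft_force: [-1.3, -0.4, 3.4]
opening: 0.627
t: 11.85
eef_pos: [634.9, 45.5, 6.3]
tcp_rot: [-1.567, 0.004, -0.002]
ft_force: [-0.3, -0.4, -0.2]
opening: 0.849
row [-257.6   31.8  242.7] [ -0.1 -17.3   0.3] t 12.2 pos [638.   45.2 102.3] rot [-1.568 -0.005 -0.002] op 0.849 F [0.2 0.2 0. ] j [-0.03  0.63  1.63  0.    0.87 -0.03]
```

```bash
python3 -m crank '[[-258,0,243,0,-17,0],[-258,0,243,0,-17,0],[-258,0,243,0,-17,0],[-258,0,243,0,-17,0],[-258,0,243,0,-17,0]]' 1 >/dev/null;  python3 -c "
from h import *; go(381,288.5,70,0.3)"
```

```text
row [-48.8  30.   87.5] [-0.1 -0.3  0.3] t 12.7 pos [453.  218.9 100.2] rot [-1.569 -0.006  0.295] op 0.996 F [2.1 1.1 0.1] j [0.32 0.48 1.98 0.   0.68 0.02]
```

```bash
python3 -m crank '[[-49,0,87,0,0,0],[-49,10,87,0,0,0],[-49,30,87,0,0,0],[-49,30,87,0,0,0]]' >/dev/null;  python3 w.py w5; python3 -c "
from h import *; go(381,288.5,3,0.3)"
```

```text
row [0. 0. 0.] [0 0 0] t 13.1 pos [380.5 288.1  69.5] rot [-1.57  -0.004  0.296] op 0.998 F [ 0.5 -0.9  1. ] j [0.51 0.51 2.06 0.   0.57 0.21]
row [ 0.3 66.5  0.2] [-0.1 -0.2  0.3] t 13.1 pos [380.5 288.1  69.5] rot [-1.57  -0.004  0.296] op 0.998 F [ 0.5 -0.9  1. ] j [0.51 0.51 2.06 0.   0.57 0.21]
```

View pics/w5.png

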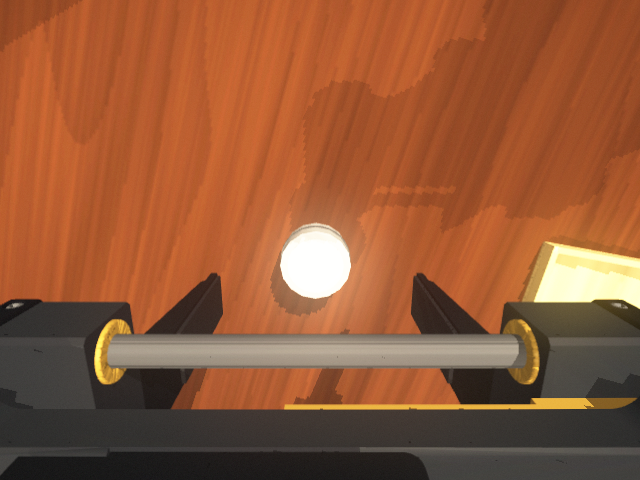

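```bash
python3 wm.py w5 24 '[[315.5,263]]'; python3 -m crank '[[0,20,0,0,0,0],[0,50,0,0,0,0],[0,66,0,0,0,0],[0,66,0,0,0,0],[0,66,0,0,0,0]]'; python3 -m crank '[[0,0,0,0,0,0],[0,0,0,0,0,0],[0,0,0,0,0,0],[0,0,0,0,0,0],[0,0,0,0,0,0]]' 0 >/dev/null;python3 -m crank '[[0,0,0,0,0,0],[0,0,0,0,0,0],[0,0,0,0,0,0],[0,0,0,0,0,0],[0,0,0,0,0,0]]'
```

```text
[[377.7 289.6  24. ]]
depthpt [377.5 290.1  25.7]
t: 13.6
eef_pos: [381.6, 287.9, 4.1]
tcp_rot: [-1.57, -0.005, 0.295]
ft_force: [0.1, 0.4, -0.3]
opening: 1.0
t: 14.6
eef_pos: [381.6, 287.9, 4.3]
tcp_rot: [-1.57, -0.005, 0.295]
ft_force: [-1.2, -0.2, 2.2]
opening: 0.458
```

```bash
python3 -m crank '[[0,-40,0,0,0,0],[0,-90,0,0,0,0],[0,-130,0,0,0,0]]' >/dev/null;  python3 -c "
from h import *; go(636,-46,110,0.02)"
```

```text
row [ 147.1   26.6 -393.2] [-0.1 15.7  0.3] t 14.9 pos [381.  287.5 136.3] rot [-1.57  -0.005  0.295] op 0.457 F [ 0.8 -0.2  0.5] j [0.51 0.39 2.   0.   0.74 0.21]
```

```bash
python3 -m crank '[[147,0,-393,0,15.7,0],[147,0,-393,0,15.7,0],[147,0,-393,0,15.7,0],[147,0,-393,0,15.7,0],[147,0,-393,0,15.7,0]]' >/dev/null;  python3 -c "
from h import *; go(636,-46,50,0.02)"
```

```text
row [  99.1   85.8 -135.3] [-0.1  0.   0.3] t 15.4 pos [533.7  87.  135.7] rot [-1.568 -0.005  0.02 ] op 0.459 F [ 0.7  1.5 -0.2] j [0.04 0.47 1.86 0.   0.81 0.02]
```

```bash
python3 -m crank '[[99,0,-135,0,0,0],[99,0,-135,0,0,0],[99,10,-135,0,0,0],[99,50,-135,0,0,0],[99,86,-135,0,0,0]]' >/dev/null;  python3 -c "
from h import *; go(636,-46,8.3,0.02)"
```

```text
row [-1.5 39.9  2.5] [-0.1 -0.1  0.4] t 15.9 pos [637.3 -48.6  48.2] rot [-1.569 -0.007  0.017] op 0.457 F [-0.6 -0.5 -2.1] j [-0.18  0.7   1.67  0.    0.76 -0.2 ]
```

```bash
python3 -m crank '[[-1,25,2,0,0,0],[-1,38,2,0,0,0],[-1,40,2,0,0,0],[-1,40,2,0,0,0],[-1,40,2,0,0,0]]'
```

```text
t: 16.4
eef_pos: [637.0, -46.4, 9.2]
tcp_rot: [-1.569, -0.008, 0.018]
ft_force: [0.6, -0.6, -0.1]
opening: 0.455
```

```bash
python3 -m crank '[[0,1.5,0,0,0,0],[0,1.5,0,0,0,0],[0,1.5,0,0,0,0]]'; python3 -m crank '[[0,0.5,0,0,0,0],[0,0.5,0,0,0,0],[0,0.5,0,0,0,0],[0,0.5,0,0,0,0],[0,0.5,0,0,0,0]]' 0.7;python3 -m crank '[[0,-40,0,0,0,0],[0,-90,0,0,0,0],[0,-90,0,0,0,0]]' >/dev/null;  python3 -c "
from h import *; go(419.8,-130.5,80,0.62)"
```

```text
t: 16.7
eef_pos: [637.2, -46.4, 8.1]
tcp_rot: [-1.569, -0.009, 0.018]
ft_force: [0.6, 0.6, -0.2]
opening: 0.455
t: 17.2
eef_pos: [637.2, -46.4, 7.6]
tcp_rot: [-1.569, -0.009, 0.018]
ft_force: [-0.4, -0.6, -0.8]
opening: 0.699
row [-221.1   19.7  -79.6] [  0.3 -34.5   1. ] t 17.5 pos [639.  -46.9 103.6] rot [-1.571 -0.018  0.018] op 0.699 F [ 0.2  0.4 -0.5] j [-0.18  0.63  1.64  0.    0.86 -0.2 ]
```

```bash
python3 -m crank '[[-221,0,-80,0,-34.5,1],[-221,0,-80,0,-34.5,1],[-221,0,-80,0,-34.5,1],[-221,0,-80,0,-34.5,1],[-221,20,-80,0,-34.5,1]]' 1 >/dev/null; python3 -m crank '[[0,0,0,0,0,0],[0,0,0,0,0,0]]'; python3 w.py w6; python3 -c "
from h import *; go(419.8,-130.5,5,0.62)"
```

```text
t: 18.2
eef_pos: [418.1, -131.9, 81.2]
tcp_rot: [-1.579, 0.001, 0.624]
ft_force: [0.5, -0.8, -0.1]
opening: 0.999
row [0. 0. 0.] [0 0 0] t 18.2 pos [ 418.9 -131.8   81.3] rot [-1.579  0.     0.625] op 0.999 F [ 0.3  0.  -0.8] j [-0.45  0.45  2.14 -0.01  0.54 -1.07]
row [ 1.5 76.3  1.2] [ 0.5  0.3 -0. ] t 18.2 pos [ 418.9 -131.8   81.3] rot [-1.579  0.     0.625] op 0.999 F [ 0.3  0.  -0.8] j [-0.45  0.45  2.14 -0.01  0.54 -1.07]
```

View pics/w6.png

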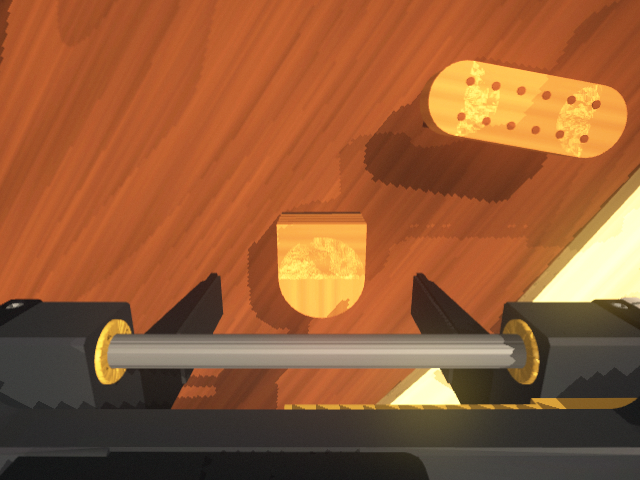

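Large heel sits between the fingers, square to them, with flat-face corners at (277,224) and (367,224). The brush is clear of the fingers, its tips at (430,90) and (627,130).

```bash
python3 wm.py w6 36 '[[277,224],[367,224],[322,318]]'; python3 wm.py w6 40 '[[430,92],[627,127],[528,109]]'; python3 -m crank '[[2,25,1,0.4,0,0],[2,50,1,0.4,0,0],[2,74,1,0.4,0,0],[2,76,1,0.4,0,0],[2,76,1,0.4,0,0]]'
```

```text
[[ 383.2 -125.1   36. ]
 [ 427.   -93.5   36. ]
 [ 441.8 -159.9   36. ]]
depthpt [ 383.1 -124.9   36.7]
depthpt [436.2 -97.7  -0.1]
depthpt [ 453.  -174.6    1.3]
[[408.7 -16.   40. ]
 [508.1  33.7  40. ]
 [457.3   8.5  40. ]]
depthpt [408.5 -16.4  41.2]
depthpt [533.2  52.3   0.2]
depthpt [457.2   8.2  40.1]
t: 18.75
eef_pos: [421.0, -130.1, 5.3]
tcp_rot: [-1.572, 0.0, 0.625]
ft_force: [-0.2, 0.1, -0.5]
opening: 1.001
```

```bash
python3 -m crank '[[0,0,0,0,0,0],[0,0,0,0,0,0],[0,0,0,0,0,0],[0,0,0,0,0,0],[0,0,0,0,0,0]]' 0 >/dev/null;python3 -m crank '[[0,0,0,0,0,0],[0,0,0,0,0,0],[0,0,0,0,0,0],[0,0,0,0,0,0],[0,0,0,0,0,0]]';python3 -m crank '[[0,-40,0,0,0,0],[0,-90,0,0,0,0],[0,-130,0,0,0,0]]' >/dev/null;  python3 -c "
from h import *; go(600,302,130,0.13)"
```

```text
t: 19.75
eef_pos: [421.1, -130.2, 5.6]
tcp_rot: [-1.572, 0.0, 0.625]
ft_force: [-0.2, -0.6, 3.1]
opening: 0.565
row [398.1   7.  245.3] [ 0.1 28.4  0. ] t 20.1 pos [ 420.8 -129.9  137.5] rot [-1.572  0.     0.625] op 0.567 F [ 0.5 -1.  -0.9] j [-0.45  0.35  2.08 -0.    0.71 -1.07]
```

```bash
python3 -m crank '[[398,0,248,0,28.4,0],[398,0,248,0,28.4,0],[398,0,248,0,28.4,0],[398,0,248,0,28.4,0],[398,0,248,0,28.4,0]]' >/dev/null;  python3 -c "
from h import *; go(600,305,130,0.13)"
```

```text
row [119.7   6.  210.7] [ 0.1 -0.3  0. ] t 20.6 pos [507.5  81.  136.3] rot [-1.572 -0.     0.125] op 0.566 F [ 1.5 -0.8 -0.8] j [ 0.03  0.44  1.92 -0.    0.79 -0.09]
```

```bash
python3 -m crank '[[120,0,211,0,0,0],[120,0,211,0,0,0],[120,0,211,0,0,0],[120,0,211,0,0,0],[120,0,211,0,0,0]]' >/dev/null;  python3 -m crank '[[0,0,0,0,0,0],[0,0,0,0,0,0]]'; python3 w.py w7; python3 -c "
from h import *; go(600,305,30,0.13)"
```

```text
t: 21.25
eef_pos: [599.8, 308.5, 134.4]
tcp_rot: [-1.573, 0.002, 0.128]
ft_force: [0.1, -1.7, -0.6]
opening: 0.565
row [0. 0. 0.] [0 0 0] t 21.3 pos [599.8 307.5 134.7] rot [-1.573  0.002  0.127] op 0.567 F [ 0.1 -0.5 -0.5] j [ 0.38  0.64  1.51 -0.    1.    0.25]
row [ 1.000e-01  1.047e+02 -2.300e+00] [ 0.1 -0.2 -0.1] t 21.3 pos [599.8 307.5 134.7] rot [-1.573  0.002  0.127] op 0.567 F [ 0.1 -0.5 -0.5] j [ 0.38  0.64  1.51 -0.    1.    0.25]
```

View pics/w7.png

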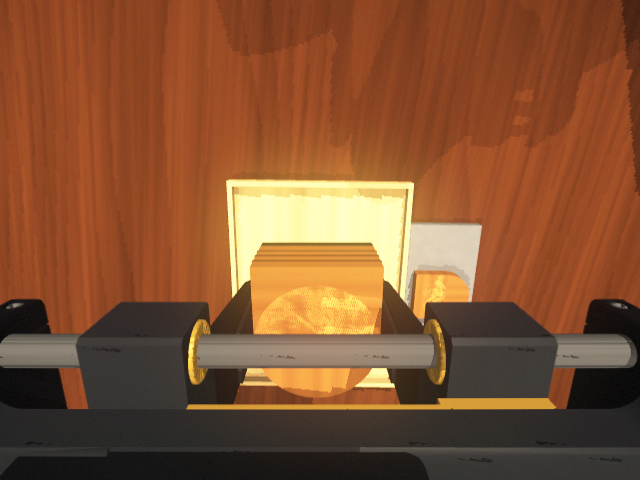

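```bash
python3 wm.py w7 12 '[[227,181],[413,182]]'; python3 -m crank '[[0,30,-2,0,0,0],[0,60,-2,0,0,0],[0,95,-2,0,0,0],[0,105,-2,0,0,0],[0,105,-2,0,0,0]]'
```

```text
[[523.  341.4  12. ]
 [668.9 359.4  12. ]]
depthpt [523.  341.3  11.8]
depthpt [671.9 358.4   0.7]
t: 21.8
eef_pos: [599.3, 304.0, 28.8]
tcp_rot: [-1.574, 0.005, 0.125]
ft_force: [-0.7, 0.4, -0.1]
opening: 0.566
```

```bash
python3 -m crank '[[0,12,0,0,0,0],[0,18,0,0,0,0],[0,19,0,0,0,0],[0,19,0,0,0,0]]';  python3 -m crank '[[0,1.3,0,0,0,0],[0,1.3,0,0,0,0],[0,1.3,0,0,0,0]]'
```

```text
t: 22.2
eef_pos: [599.3, 304.0, 10.2]
tcp_rot: [-1.573, 0.004, 0.125]
ft_force: [0.3, 0.2, -0.8]
opening: 0.565
t: 22.5
eef_pos: [599.6, 304.1, 9.8]
tcp_rot: [-1.573, 0.003, 0.126]
ft_force: [-2.6, -1.0, 5.2]
opening: 0.565
```

Contact made (about 5 N up) at the expected height, so I'll release and go to the brush.

```bash
python3 -m crank '[[0,0,0,0,0,0],[0,0,0,0,0,0],[0,0,0,0,0,0],[0,0,0,0,0,0],[0,0,0,0,0,0]]' 0.8;python3 -m crank '[[0,-40,0,0,0,0],[0,-90,0,0,0,0],[0,-120,0,0,0,0]]' >/dev/null;  python3 -c "
from h import *; go(458,8.6,100,-1.107)"
```

```text
t: 23.0
eef_pos: [599.6, 304.1, 9.6]
tcp_rot: [-1.573, 0.003, 0.125]
ft_force: [-0.7, -0.2, 0.1]
opening: 0.8
row [-178.5   33.4 -275.9] [ 0.1 70.6  0. ] t 23.3 pos [600.6 304.8 132.9] rot [-1.572  0.     0.125] op 0.796 F [-0.4 -0.9 -0.2] j [ 0.37  0.64  1.51 -0.    0.99  0.25]
```

```bash
python3 -m crank '[[-178,0,-276,0,70.6,0],[-178,0,-276,0,70.6,0],[-178,0,-276,0,70.6,0],[-178,0,-276,0,70.6,0],[-178,0,-276,0,70.6,0]]' 1 >/dev/null;  python3 -c "
from h import *; go(458,8.6,100,-1.107)"
```

```text
row [ 13.9  32.9 -75.1] [ 0.1 27.3  0. ] t 23.8 pos [491.1  77.5 132.7] rot [-1.573 -0.    -0.63 ] op 0.995 F [ 0.4 -0.9 -0.3] j [ 0.02  0.42  1.96 -0.    0.76  0.66]
```

```bash
python3 -m crank '[[14,0,-75,0,27.3,0],[14,20,-75,0,27.3,0],[14,33,-75,0,27.3,0],[14,33,-75,0,27.3,0],[14,33,-75,0,27.3,0]]' 1 >/dev/null; python3 w.py w8; python3 -c "
from h import *; go(458,8.6,10,-1.107)"
```

```text
row [0. 0. 0.] [0 0 0] t 24.4 pos [458.2   8.5  99.9] rot [-1.572e+00 -1.000e-03 -1.106e+00] op 0.999 F [ 0.5 -0.2 -0.5] j [-0.12  0.43  2.08 -0.    0.63  0.98]
row [-0.3 89.9 -0. ] [0.1 0.1 0.1] t 24.4 pos [458.2   8.5  99.9] rot [-1.572e+00 -1.000e-03 -1.106e+00] op 0.999 F [ 0.5 -0.2 -0.5] j [-0.12  0.43  2.08 -0.    0.63  0.98]
```

View pics/w8.png

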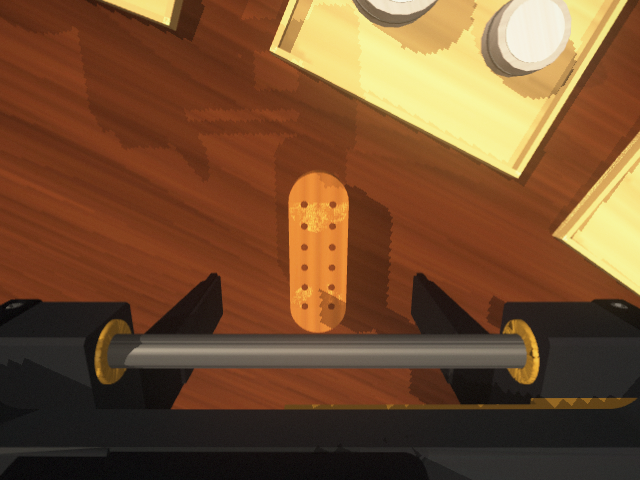

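Brush is aligned with the jaws and centred at (318,252). Descending to grip its wooden back.

```bash
python3 -m crank '[[0,30,0,0,0,0],[0,60,0,0,0,0],[0,85,0,0,0,0],[0,88,0,0,0,0],[0,88,0,0,0,0]]'; python3 -m crank '[[0,0,0,0,0,0],[0,0,0,0,0,0],[0,0,0,0,0,0],[0,0,0,0,0,0],[0,0,0,0,0,0]]' 0 >/dev/null;python3 -m crank '[[0,0,0,0,0,0],[0,0,0,0,0,0],[0,0,0,0,0,0],[0,0,0,0,0,0],[0,0,0,0,0,0]]';python3 -m crank '[[0,0,0,0,0,0],[0,0,0,0,0,0]]'
```

```text
t: 24.85
eef_pos: [458.1, 8.5, 12.0]
tcp_rot: [-1.573, -0.001, -1.105]
ft_force: [-0.1, -1.5, 0.2]
opening: 0.999
t: 25.85
eef_pos: [458.3, 8.5, 12.3]
tcp_rot: [-1.572, -0.001, -1.105]
ft_force: [-0.0, -1.0, 1.4]
opening: 0.4
t: 26.05
eef_pos: [458.3, 8.5, 12.3]
tcp_rot: [-1.573, -0.001, -1.105]
ft_force: [0.7, -1.3, 0.9]
opening: 0.394
```

```bash
python3 -m crank '[[0,-40,0,0,0,0],[0,-90,0,0,0,0],[0,-130,0,0,0,0]]' >/dev/null;  python3 -c "
from h import *; go(598,-300,140,-0.115)"
```

```text
row [338.7   4.6 -14. ] [  0.1 -56.7   0. ] t 26.4 pos [458.2   8.8 144.3] rot [-1.573e+00 -1.000e-03 -1.105e+00] op 0.398 F [ 0.5  0.3 -0.7] j [-0.12  0.36  2.03 -0.    0.75  0.98]
```

```bash
python3 -m crank '[[339,0,-14,0,-56.7,0],[339,0,-14,0,-56.7,0],[339,0,-14,0,-56.7,0],[339,0,-14,0,-56.7,0],[339,0,-14,0,-56.7,0]]' >/dev/null;  python3 -c "
from h import *; go(598,-300,150,-0.115)"
```

```text
row [ 67.2  -6.1 -65.5] [  0.1 -14.5  -0.1] t 26.9 pos [ 559.  -214.7  143.9] rot [-1.573e+00  1.000e-03 -3.690e-01] op 0.4 F [ 0.6  0.8 -0.1] j [-0.48  0.53  1.7  -0.    0.91 -0.11]
```

```bash
python3 -m crank '[[67,-6,-65,0,-14.5,0],[67,-6,-65,0,-14.5,0],[67,-6,-65,0,-14.5,0],[67,-6,-65,0,-14.5,0]]' >/dev/null; python3 w.py w9;  python3 -c "
from h import *; go(605,-250,30,-0.115)"
```

```text
row [0. 0. 0.] [0 0 0] t 27.3 pos [ 597.4 -298.8  149.2] rot [-1.571  0.003 -0.117] op 0.399 F [-0.3 -0.4 -0.6] j [-0.56  0.62  1.51 -0.    1.02 -0.44]
row [  2.2 119.1  49.5] [ 0.  -0.1 -0.2] t 27.3 pos [ 597.4 -298.8  149.2] rot [-1.571  0.003 -0.117] op 0.399 F [-0.3 -0.4 -0.6] j [-0.56  0.62  1.51 -0.    1.02 -0.44]
```

View pics/w9.png

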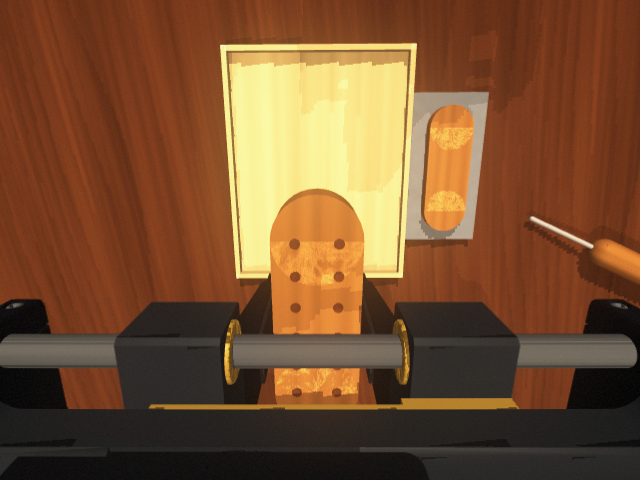

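Brush held square. Tray outer rim corners at (222,45), (416,44), (403,277) and (237,278), with the bar sample beside it.

```bash
python3 wm.py w9 12 '[[222,45],[416,44],[403,277],[237,278]]'
```

```text
[[ 542.  -149.4   12. ]
 [ 687.5 -166.1   12. ]
 [ 667.4 -352.8   12. ]
 [ 520.2 -336.6   12. ]]
depthpt [ 606.2 -223.8  319.7]
depthpt [ 687.2 -166.4   12.4]
depthpt [ 669.8 -357.9   -0.1]
depthpt [ 520.7 -335.9   13.8]
```

```bash
python3 -m crank '[[2,20,45,0,0,0],[2,50,49,0,0,0],[2,90,49,0,0,0],[2,115,49,0,0,0],[2,115,49,0,0,0]]' >/dev/null; python3 -c "
from h import *; go(604,-251,16.3,-0.115)"
```

```text
row [ 1.6 14.8 -2.8] [-0.1 -0.1 -0.5] t 27.8 pos [ 602.9 -248.    31.2] rot [-1.569  0.009 -0.116] op 0.398 F [-0.8  0.4  0.4] j [-0.49  0.74  1.63 -0.    0.78 -0.37]
```

```bash
python3 -m crank '[[1,9,-2,0,0,-0.4],[1,14,-2,0,0,-0.4],[1,14,-2,0,0,-0.4],[1,14,-2,0,0,-0.4]]'; python3 -m crank '[[0,1,0,0,0,0],[0,1,0,0,0,0],[0,1,0,0,0,0]]'
```

```text
t: 28.2
eef_pos: [603.8, -250.2, 18.0]
tcp_rot: [-1.569, 0.001, -0.116]
ft_force: [0.5, -0.3, -0.6]
opening: 0.399
t: 28.5
eef_pos: [603.9, -250.4, 17.3]
tcp_rot: [-1.57, 0.0, -0.117]
ft_force: [0.2, 0.1, -0.1]
opening: 0.398
```

```bash
python3 -m crank '[[0,1.4,0,0,0,0],[0,1.4,0,0,0,0],[0,1.4,0,0,0,0]]'; python3 -m crank '[[0,0.3,0,0,0,0],[0,0.3,0,0,0,0],[0,0.3,0,0,0,0],[0,0.3,0,0,0,0],[0,0.3,0,0,0,0]]' 0.75; python3 -m crank '[[0,-40,0,0,0,0],[0,-90,0,0,0,0],[0,-140,0,0,0,0],[0,-190,0,0,0,0],[0,-240,0,0,0,0]]'; python3 -c "
from h import *; go(470,-250,250)"
```

```text
t: 28.8
eef_pos: [604.0, -250.4, 16.4]
tcp_rot: [-1.57, -0.0, -0.117]
ft_force: [-1.3, 1.3, 5.1]
opening: 0.398
t: 29.3
eef_pos: [604.0, -250.4, 16.0]
tcp_rot: [-1.57, -0.0, -0.117]
ft_force: [-0.1, -0.2, 0.4]
opening: 0.73
t: 29.8
eef_pos: [603.6, -250.4, 258.2]
tcp_rot: [-1.57, -0.0, -0.117]
ft_force: [0.5, -0.0, -0.5]
opening: 0.746
row [-132.7    8.1  -15.1] [0 0 0] t 29.8 pos [ 603.6 -250.4  258.2] rot [-1.57  -0.    -0.117] op 0.746 F [ 0.5 -0.  -0.5] j [-0.49  0.5   1.43  0.    1.22 -0.38]
```

```bash
python3 -m crank '[[-130,0,-15,0,0,0],[-130,0,-15,0,0,0],[-130,0,-15,0,0,0],[-130,0,-15,0,0,0]]' >/dev/null; python3 - <<'E'
from h import *
for n in("scene","side"):
    p,d=vision.read_camera(n); cv2.imwrite(f"pics/{n}9.png",p)
crop('pics/scene9.png','pics/s9a.png',190,180,270,200,2)
crop('pics/side9.png','pics/d9a.png',180,150,220,180,3)
E
python3 w.py w10
```

```text
row [0. 0. 0.] [0 0 0] t 30.4 pos [ 473.3 -250.5  258.4] rot [-1.57e+00 -1.00e-03 -1.17e-01] op 0.75 F [-0.6  0.8 -0.4] j [-0.61  0.32  1.72  0.    1.1  -0.49]
```

View pics/scene9.png

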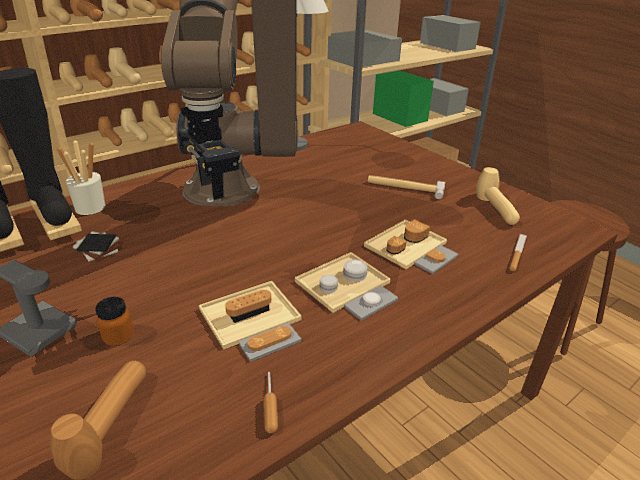

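View pics/d9a.png

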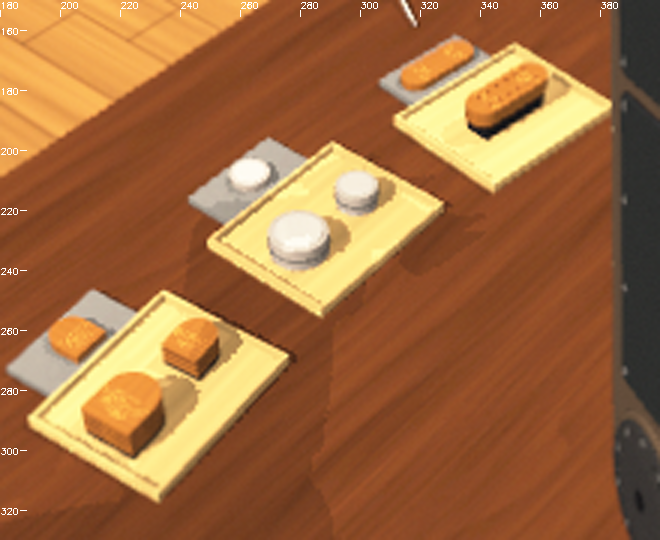

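View pics/w10.png

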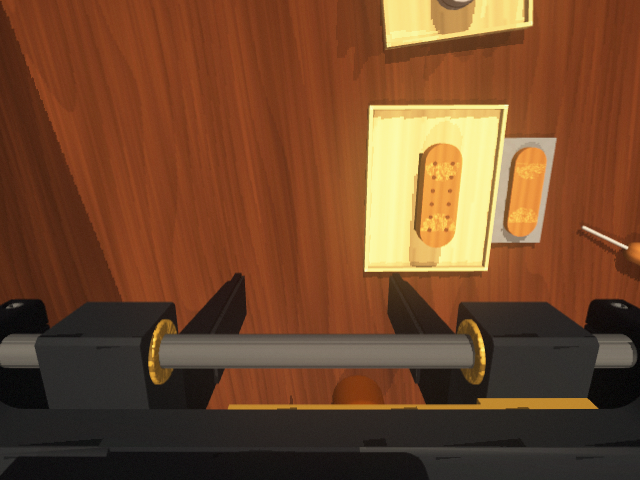

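```bash
python3 - <<'E'
from h import *
np.set_printoptions(precision=1,suppress=True)
p,d=vision.read_camera("side"); c=vision.calibration("side")
f=240/np.tan(np.radians(c["vertical_fov"])/2);K=np.array([[f,0,c["cx"]],[0,f,c["cy"]],[0,0,1]]);P=np.array(c["pose"])
for n,u,v,z in (("hl",221,284,40),("hs",243,263,32),("tl",279,228,30),("ts",298,212,28),("br",349,180,44)):
    W=[]
    for uu in range(u-5,u+6):
        for vv in range(v-3,v+4):
            q=cv2.undistortPoints(np.array([[[uu,vv]]],float),K,c["dist"])[0,0]
            W.append(P[:3,:3]@np.r_[q,1]*d[vv,uu]+P[:3,3])
    W=np.array(W); A=np.c_[W[:,:2]-W[:,:2].mean(0),np.ones(len(W))]; s=np.linalg.lstsq(A,W[:,2],rcond=None)[0]
    print(n,"mean",W.mean(0),"want z",z,"slope",np.round(s[:2],3),"std",W[:,2].std())
E
```

```text
hl mean [599.2 306.3  40.1] want z 40 slope [-0.1  0. ] std 2.320048794642513
hs mean [613.1 213.1  32.4] want z 32 slope [-0.1  0. ] std 1.9122594904412151
tl mean [620.4  59.6  45.8] want z 30 slope [-0.7  0.7] std 119.08923929992999
ts mean [635.4 -39.5  29.6] want z 28 slope [-0.  0.] std 2.4442174502011507
br mean [ 599.8 -244.5   44.9] want z 44 slope [0.  0.1] std 3.0463624931828
```

```bash
python3 -c "
from cell import job; print(job.job_done())"
```

```text
the job is handed in; nothing more can be done
None
```

I placed all five pieces in their trays, released them and handed the job in at about 30 s of the 99 s allowed. The two heel blocks are in the D-sample tray, the two tins in the disc-sample tray and the brush in the bar-sample tray.

**Final pictures:** Every piece sits inside its rim, upright, with clear space from its neighbour. By eye, the hammer and jar have not moved. I did not measure them. The arm was raised clear of everything with the gripper partly open.

**Top heights (side-camera depth):**

| Piece | Measured (mm) | Expected (mm) |
|---|---|---|
| Large heel | 40.1 | 40 |
| Small heel | 32.4 | 32 |
| Small tin | 29.6 | 28 |
| Brush | 44.9 | 44 |
| Large tin | 45.8 | 30 |

**Checks that failed or disagreed:**
- **Large tin height:** the 45.8 mm reading is not usable. Its scatter was 119 mm, which suggests bad depth pixels. The tin looks flat in the pictures and was let down to within about 0.1 mm of the height I worked out, with 3.4 N of contact.
- **Tilt:** the depth was too noisy (2–3 mm) to confirm tilt below 0.06 rad, so flatness is judged by eye. Fitted slopes were at most about 0.1, except for the large tin.
- **Scene and side cameras:** they disagreed by up to about 10 mm at the start, so I aimed by the wrist camera.

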